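# Seat the stem thermometer in the clear well of a dry bath

### The job

Take the digital thermometer out of its stand and push its stem gently straight down the thermometer well of one of the two heating blocks in the dry bath, until it stands firmly on the bottom. If the ring on the stem then still shows well above the block, a broken-off tip is jammed in that well: draw the thermometer out and use the other block's well. Leave the thermometer standing there, bottomed, with the ring at or a little below the block's top, and do not disturb the things around it.

Things in the scene. Friction and masses are not known exactly. Their poses are not given: they have to be found in the camera images.
- thermometer: Digital stem thermometer, 124 mm long, about 80 g, upright in its stand at the start. Steel stem 8 mm thick, 0 to 64 mm, with a conical nose (5.6 mm across at the tip, full width 2.8 mm up); white plastic head, 64 to 124 mm, 32 mm (its x) by 20 mm (its y: grasp across this). Origin: the tip; z runs up the stem. The tip is a fragile sensor that breaks above 25 N.
- ring (a point): Black ring round the stem, 1.2 mm high, its middle 46 mm above the tip: the immersion mark, which must reach the block's top face.
- head (a point): Centre of the thermometer's head, 94 mm above the tip.
- stand: Black plastic stand, fixed: foot 76 mm across, post 28 mm across, top 52 mm above the bench, with a loose bore 10 mm wide and 40 mm deep on its axis, in which the stem stands with its tip 12 mm above the bench. Origin: centre of the foot's underside.
- dry_bath: White dry bath, fixed, 190 mm (x) by 160 mm (y), sloping panel at the front (-x). Two aluminium blocks, each 80 mm (x) by 62 mm (y), side by side along y, tops 83 mm above the bench. Each has a thermometer well, x = 9 mm, y = +32.5 or -32.5 mm from the origin, and four 17 mm tube wells; tubes in the rear two stand 56 mm above the block, 50 mm behind. Origin: centre of its underside.
- well_left (a point): Centre of the mouth, in the top face, of the left (+y) block's thermometer well, the small hole in the block's front part: 9.5 mm wide, vertical, 46 to 56 mm deep (they differ). Two spring balls in its wall, 14 mm down, grip the stem: pushing past and along them takes 3 to 9 N (it does not sink by its weight). The bottom is a steep rise above that drag: come slowly (10 mm/s), press to 10 to 15 N.
- well_right (a point): The same point of the right (-y) block's thermometer well, made alike. In one of the two wells, out of sight and not always the same one, a jammed broken tip stops the stem 28 to 34 mm below the mouth, just as hard as the bottom does; the ring then stays 12 to 18 mm above the face.
- sample_cup: Specimen cup with red lid, 59 mm across, 66 mm high, loose bystander. Origin: centre of its underside.
- beaker: Beaker, about 80 mm across, 95 mm high, loose bystander. Origin: centre of its underside.
- timer: Small white standing timer, 18 by 50 by 55 mm high, loose bystander. Origin: centre of its underside.
Mind the look-alikes: they are no part of the job. Of the things like the thermometer, leave any that is orange or pink; of the rest the smaller one is meant.

How it is judged:
By the outcome, as a careful person would: the job done as asked, in the order asked, and still so for the second after the job is handed in, with the robot touching nothing.
It also fails if it takes over 64 s, if anything falls off the work surface, if the arm or the gripper's body presses on something with over 40 N, if the wrist force passes 120 N, or if a joint passes its speed limit or range.

### The arm

A 6-joint arm with a two-finger parallel gripper is mounted at the origin on a cart in front of the work surface, level with it; the furniture and walls round the work are solid. World frame = base frame: x ahead of the robot, y to its left, z up, the work surface at z = 0. Lengths are in m, angles in rad, forces in N, time in s.
With the tool pointing down it reaches from about 0.35 to 0.85 m from the base axis. Payload 8.1 kg.
Tool frame: the origin (TCP) lies between the finger pads; the fingertips stand 14 mm ahead of it and the grasp point (between the pads) lies 5 mm behind it (robot.tcp_to_tips is the z of the fingertips in the tool frame, in m); z points along the fingers, y is the line along which they close (so a half turn about z gives the same grasp; the last joint's range is limited). The gripper opens to 93 mm and grips with 3 to 60 N. Pads are 15 mm wide; open, the fingers measure 128 mm over their backs; the gripper's body (75 mm by 188 mm) begins 65 mm behind the grasp point.
Start: joints at [1.034, 0.13, 1.488, -0, 1.523, -0.085], TCP at [0.262, 0.54, 0.233] pointing down, gripper open.
Joint ranges: [-2.96, 2.96], [-0.89, 2.26], [0.02, 2.5], [-1.34, 4.48], [0, 2.73], [-2.66, 2.66]. Speed limits (rad/s): [2.39, 2.39, 2.79, 3.14, 3.14, 3.14].

### API

Orientations are given as a rotation vector (axis times angle).
In Python, from plant import sensors, read_camera, robot gives the robot as it stands.
- The arm moves only by the shell command python3 -m inch 'ROWS' [FORCE]. ROWS is a JSON list that holds a single list of rows (three levels of brackets), with 1 to 20 rows, each of 5 numbers: the finger opening in m, then dx, dy, dz in shares of the most that a row can go, 1 being 50 mm, then a turn about the tool's z in fractions of the full range, 1 being 120 degrees; each row shifts and turns the commanded pose from where the row before left it, along the tool's axes as they then stand; what a row does not reach is not made up. A row lasts 1/10 s, in which the tool goes at most 0.05 m and 0.15 rad, less where a joint would pass 70% of its speed; a pose out of reach is approached as far as the arm can. The fingers move at their own pace and stop on an object; FORCE is the grip in N (left out, the last holds). Time passes only in rows, so rows that do not move let the fingers close. It prints the time, the measured TCP pose, the force, the opening and the grip force at its end. Shift and turn numbers lie between -1 and 1, and a call with a number outside is refused. Input that does not fit is refused with a message, and nothing moves.
- sensors.read_state(): the state, without advancing time (a new reading comes with each control period).
- read_camera(name): name is "scene" or "top"; returns a dict with "image" (480x640x3 uint8, red, green, blue), "depth" (480x640 float32, m along the optical axis (not along the pixel's ray), 0 where there is no reading), "fx", "fy", "cx", "cy" (pixels), "R" (3x3) and "t" (3): a world point X has camera coordinates R X + t. Camera axes: x right, y down, z forward; pixel columns grow to the right and rows downward; lengths in m; the calibration is good to about 2 mm. A picture is of the moment at which its call begins.
- robot.close_job(): hands the job in; it is judged then, once.
The state is a dict: "t": time; "q": joint angles; "dq": joint speeds; "joint_torque": joint torques, N m; "tool_pos": TCP position; "orientation": TCP orientation; "force": force on the tool from outside, world axes, zero at the start; "wrist_torque": the same for the moment, N m; "opening": finger opening in m; "gripper_force": force on a finger pad.
Only numpy, scipy, OpenCV 4.12 (cv2) and the standard library are available. Lean on these libraries where they do the work, as an engineer would, in place of code of your own. Each camera call takes 0.05 s, during which the arm holds its last target. There are 200 camera calls.

## Working session

There is one attempt and no reset: what is moved stays moved. The work goes in short steps, Python scripts to look and compute and a shell command to move; the robot and the scene stay as the last step left them, time stands still between calls to the robot, and variables do not carry over. Pictures are saved under pics/ and viewed, at most 10 in all, crops included, and the job is handed in when it is done.

```bash
ls; mkdir -p pics; python3 - <<'E'
from plant import sensors, read_camera, robot
import cv2,numpy as np
s=sensors.read_state();print(s)
for n in("scene","top"):
    c=read_camera(n);np.savez(f"pics/{n}0.npz",**c);cv2.imwrite(f"pics/{n}0.png",c["image"][:,:,::-1]);print(n,c["fx"],c["cx"],c["cy"],c["R"],c["t"],-c["R"].T@c["t"])
E
```

```text
pics
{'t': 0.0, 'q': array([ 1.03360908e+00,  1.31159081e-01,  1.48924297e+00, -4.24763799e-05,
        1.52299474e+00, -8.53686027e-02]), 'dq': array([-0.00151426, -0.0025655 , -0.00038585,  0.0005407 ,  0.00033829,
       -0.00020208]), 'joint_torque': array([ 1.02874754e-03, -5.59854555e+01, -4.91751981e+01,  7.68903131e-02,
        3.52412753e-02, -1.67445733e-04]), 'tool_pos': array([0.2616663 , 0.53934725, 0.23160861]), 'orientation': array([-7.03575583e-01, -3.06126781e+00,  2.71769528e-03]), 'force': array([-0.36982304,  0.02193203,  0.01585421]), 'wrist_torque': array([ 0.00509964, -0.00343792,  0.00778023]), 'gripper_force': 0.0, 'opening': 0.09297401544849519}
scene 505.1711222966289 321.2611440030881 234.74253833066723 [[ 0.66049494 -0.75077836 -0.00884817]
 [-0.4839526  -0.41668675 -0.76952065]
 [ 0.57405254  0.51254659 -0.63856063]] [-0.3219583   0.32288093  0.93807494] [-0.16959341 -0.58798623  0.84463253]
top 533.4570597738306 322.9255858072927 239.18527455748182 [[-0.01635766 -0.99986527 -0.00136831]
 [-0.98841566  0.01637683 -0.15088502]
 [ 0.1508871  -0.00111567 -0.98855037]] [0.02782736 0.5088342  1.09741661] [0.33780887 0.02071488 1.16166513]
```

View pics/scene0.png

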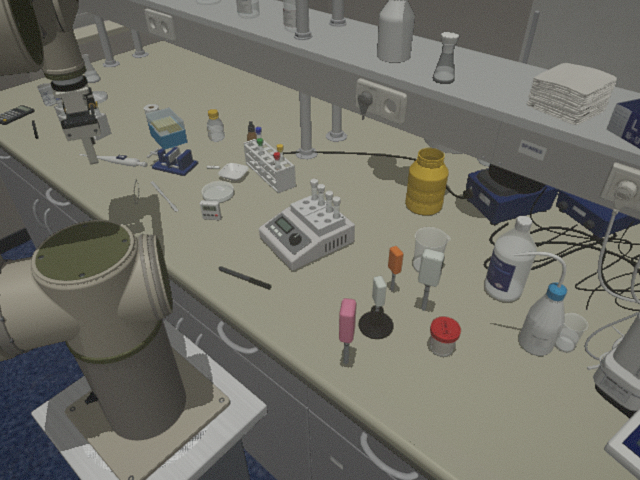

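View pics/top0.png

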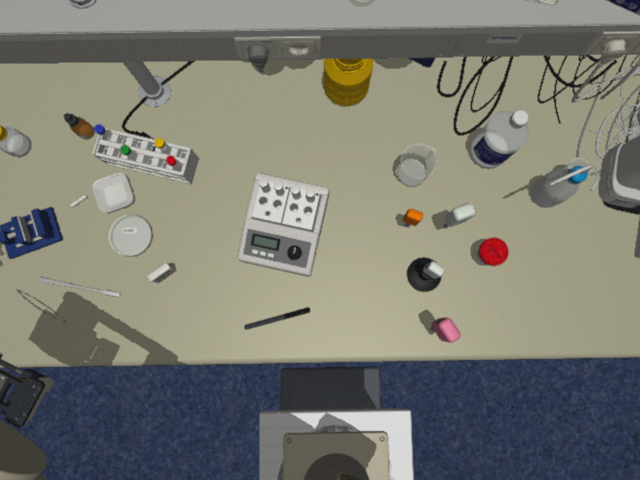

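The scene view shows four thermometers: orange (395,260), pink (347,320), a large white one (430,267) and a small white one (379,290) in the black stand. The small white one fits the description, being neither orange nor pink, the smaller of the rest, and in the black stand. I'll confirm it with a crop and look at the wells too.

```bash
cat > h.py <<'E'
import numpy as np,cv2
def load(n): return dict(np.load(f"pics/{n}.npz"))
def world(c,u,v,d):
    u,v,d=map(np.asarray,(u,v,d)); p=np.stack([(u-c["cx"])/c["fx"]*d,(v-c["cy"])/c["fy"]*d,d],-1)
    return (p-c["t"])@c["R"]
def cast(c,u,v,z):
    o=-c["R"].T@c["t"]; r=np.array([(u-c["cx"])/c["fx"],(v-c["cy"])/c["fy"],1.])@c["R"]
    return o+r*(z-o[2])/r[2]
def proj(c,X):
    p=c["R"]@np.asarray(X)+c["t"]; return p[0]/p[2]*c["fx"]+c["cx"],p[1]/p[2]*c["fy"]+c["cy"]
def cloud(c):
    v,u=np.mgrid[:480,:640]; return world(c,u,v,c["depth"])
E
python3 - <<'E'
from h import *
a=load("scene0");b=load("top0")
A=cv2.resize(a["image"][235:345,335:455],None,fx=3.3,fy=3.3,interpolation=2)
B=cv2.resize(b["image"][170:280,235:335],None,fx=3.96,fy=3.3,interpolation=2)
B2=cv2.resize(b["image"][235:300,395:455],None,fx=5.58,fy=5.58,interpolation=2)[:363]
cv2.imwrite("pics/crop1.png",np.hstack([A,B])[:,:,::-1])
for n,c,(x0,x1,y0,y1) in(("scene",a,(368,392,270,312)),("top",b,(420,448,255,285))):
    P=cloud(c);im=c["image"].astype(int);m=np.zeros((480,640),bool);m[y0:y1,x0:x1]=1
    m&=(im.min(-1)>150)&(im.max(-1)-im.min(-1)<25)&(P[...,2]>.06)&(P[...,2]<.15)
    q=P[m];print(n,len(q),q.mean(0),q.min(0),q.max(0))
    t=q[q[:,2]>.131];print(" top",len(t),t.mean(0) if len(t) else 0, t.min(0),t.max(0),)
    if len(t)>5: print(cv2.minAreaRect((t[:,:2]*1000).astype(np.float32)))
    print([round(x,1) for x in np.argwhere(m).mean(0)[::-1]])
P=cloud(b)
m=np.zeros((480,640),bool);m[235:300,395:455]=1;m&=b["image"].max(-1)<60
ys,xs=np.nonzero(m);q=P[m];f=q[q[:,2]<.02];print("foot",len(f),cv2.minEnclosingCircle((f[:,:2]*1000).astype(np.float32)),np.median(f[:,2]))
m=np.zeros((480,640),bool);m[170:280,235:335]=1
q=P[m&(abs(P[...,2]-.083)<.004)];print("block",len(q),cv2.minAreaRect((q[:,:2]*1000).astype(np.float32)),q.mean(0))
q=P[m&(P[...,2]>.02)&(P[...,2]<.1)];print("bath",cv2.minAreaRect((q[:,:2]*1000).astype(np.float32)))
E
```

```text
scene 89 [ 0.43393253 -0.20196056  0.13628667] [ 0.4222325  -0.21623785  0.13312019] [ 0.44636285 -0.1868251   0.13966345]
 top 89 [ 0.43393253 -0.20196056  0.13628667] [ 0.4222325  -0.21623785  0.13312019] [ 0.44636285 -0.1868251   0.13966345]
((434.6505432128906, -201.97369384765625), (30.27991485595703, 16.564777374267578), 57.77702331542969)
[np.float64(379.6), np.float64(281.5)]
top 130 [ 0.4336084  -0.19854225  0.13553381] [ 0.42109029 -0.21294722  0.12923919] [ 0.4464761  -0.18427739  0.14120917]
 top 126 [ 0.43364081 -0.19836802  0.13570701] [ 0.42109029 -0.21294722  0.13123557] [ 0.4464761  -0.18427739  0.14120917]
((433.7967834472656, -198.8544158935547), (29.02374839782715, 17.969072341918945), 54.714290618896484)
[np.float64(436.5), np.float64(268.5)]
foot 536 ((433.9517822265625, -197.692626953125), 36.35154342651367) 0.007998165396683061
block 1619 ((576.183349609375, 96.67044830322266), (127.49668884277344, 81.11349487304688), 76.57007598876953) [0.57001057 0.09720504 0.08301861]
bath ((542.3173828125, 104.82806396484375), (160.6912384033203, 190.8853759765625), 76.57078552246094)
```

View pics/crop1.png

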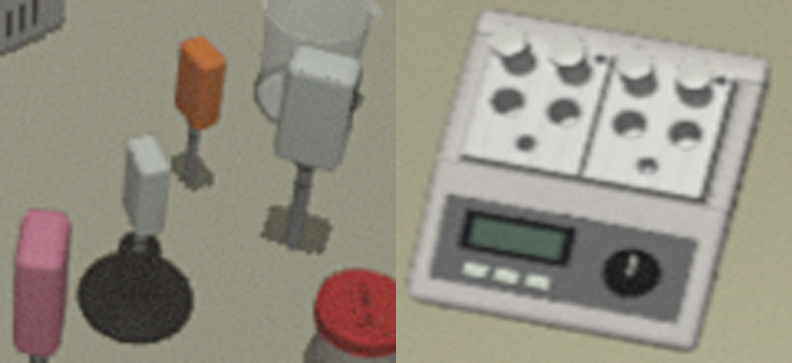

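The crop confirms it: the small white thermometer stands in the black stand, and the larger white, orange and pink ones are separate. The wells show as small dark holes near top-view pixels (268,213) for left and (299,220) for right.

```bash
python3 - <<'E'
from h import *
a=load("scene0");b=load("top0")
o=np.array([.5423,.1048]);th=np.radians(-13.43);R=np.array([[np.cos(th),-np.sin(th)],[np.sin(th),np.cos(th)]])
W={k:np.r_[o+R@[.009,s*.0325],.083] for k,s in(("L",1),("R",-1))}
for k in W:
    print(k,"outline",W[k].round(4))
    for n,c in(("scene",a),("top",b)):
        u,v=proj(c,W[k]);g=cv2.cvtColor(c["image"],cv2.COLOR_RGB2GRAY).astype(float)
        x0,y0=int(u)-6,int(v)-6;p=g[y0:y0+13,x0:x0+13];w=np.clip(np.median(p)-15-p,0,None)
        w[np.hypot(*(np.mgrid[:13,:13]-6))>5.5]=0
        yy,xx=np.mgrid[:13,:13];cu=x0+(w*xx).sum()/w.sum();cv=y0+(w*yy).sum()/w.sum()
        print("  ",n,"pred",(round(u,1),round(v,1)),"meas",(round(cu,1),round(cv,1)),cast(c,cu,cv,.083).round(4))
Pa=cloud(a);ma=(abs(Pa[...,2]-.083)<.003);ma[:, :250]=0;ma[:,370:]=0;ma[:190]=0;ma[270:]=0
q=Pa[ma];print("scene block",cv2.minAreaRect((q[:,:2]*1000).astype(np.float32)))
# neighbours in grasp frame, y at -34deg
P=cloud(b);d=np.radians(-34);
M=(P[...,2]>.03);M[:,:345]=0;M[:160]=0;M[345:]=0
n,l,st,ce=cv2.connectedComponentsWithStats(M.astype(np.uint8))
for i in range(1,n):
    if st[i,4]<40: continue
    q=P[l==i];r=q[:,:2]-[.434,-.2]; al=r@[np.cos(d),np.sin(d)];ac=r@[-np.sin(d),np.cos(d)]
    print(ce[i].round(),"z95",np.percentile(q[:,2],97).round(3),"along",al.min().round(3),al.max().round(3),"across",ac.min().round(3),ac.max().round(3))
E
```

```text
L outline [0.5586 0.1343 0.083 ]
   scene pred (np.float64(299.6), np.float64(208.1)) meas (np.float64(297.1), np.float64(210.7)) [0.5465 0.1316 0.083 ]
   top pred (np.float64(266.8), np.float64(213.2)) meas (np.float64(267.3), np.float64(212.9)) [0.5591 0.1333 0.083 ]
R outline [0.5435 0.0711 0.083 ]
   scene pred (np.float64(314.3), np.float64(221.0)) meas (np.float64(312.7), np.float64(222.4)) [0.537  0.0703 0.083 ]
   top pred (np.float64(297.5), np.float64(219.9)) meas (np.float64(298.0), np.float64(219.4)) [0.5444 0.0701 0.083 ]
scene block ((578.554443359375, 93.98216247558594), (131.71408081054688, 82.3619384765625), 77.06686401367188)
[416. 173.] z95 0.096 along -0.203 0.21 across 0.107 0.176
[492. 162.] z95 0.073 along 0.27 0.294 across -0.011 0.034
[561. 182.] z95 0.239 along -0.203 0.379 across -0.172 0.129
[623. 181.] z95 0.136 along -0.203 0.428 across -0.3 0.129
[459. 215.] z95 0.17 along -0.203 0.137 across -0.002 0.129
[412. 217.] z95 0.127 along -0.203 0.08 across 0.076 0.129
[492. 252.] z95 0.069 along -0.203 0.138 across -0.117 0.129
[431. 271.] z95 0.139 along -0.203 0.008 across -0.014 0.129
[445. 330.] z95 0.171 along -0.11 -0.073 across -0.095 -0.05
```

Careful with the scale: shifts go in shares of 50 mm and turns go in shares of 120 degrees. That gives: -0.0369 m is -0.738, -0.0299 m is -0.598.

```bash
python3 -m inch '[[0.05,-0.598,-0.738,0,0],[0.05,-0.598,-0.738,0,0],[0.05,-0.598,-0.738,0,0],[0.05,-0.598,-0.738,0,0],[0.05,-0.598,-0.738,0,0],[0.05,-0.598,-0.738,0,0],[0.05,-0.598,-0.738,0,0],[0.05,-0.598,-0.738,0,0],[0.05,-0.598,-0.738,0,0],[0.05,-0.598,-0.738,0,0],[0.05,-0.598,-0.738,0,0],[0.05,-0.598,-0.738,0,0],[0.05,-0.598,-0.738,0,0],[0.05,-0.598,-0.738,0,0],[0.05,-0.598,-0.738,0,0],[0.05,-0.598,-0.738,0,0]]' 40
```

```text
refused: ROWS must be a list holding one list of rows, three levels of brackets. Nothing was moved.
```

Nothing moved. I misread the format; it is a list holding one list of rows, three levels of brackets. Resending.

```bash
python3 -m inch '[[[0.05,-0.598,-0.738,0,0],[0.05,-0.598,-0.738,0,0],[0.05,-0.598,-0.738,0,0],[0.05,-0.598,-0.738,0,0],[0.05,-0.598,-0.738,0,0],[0.05,-0.598,-0.738,0,0],[0.05,-0.598,-0.738,0,0],[0.05,-0.598,-0.738,0,0],[0.05,-0.598,-0.738,0,0],[0.05,-0.598,-0.738,0,0],[0.05,-0.598,-0.738,0,0],[0.05,-0.598,-0.738,0,0],[0.05,-0.598,-0.738,0,0],[0.05,-0.598,-0.738,0,0],[0.05,-0.598,-0.738,0,0],[0.05,-0.598,-0.738,0,0]]]' 40
python3 -m inch '[[[0.05,0,0,0,0.068],[0.05,0,0,0,0.068],[0.05,0,0,0,0.068],[0.05,0,0,0,0.068],[0.05,0,0,0,0.068],[0.05,0,0,0,0.068],[0.05,0,0,0,0.068],[0.05,0,0,0,0.068],[0.05,0,0,0,0.068],[0.05,0,0,0,0.068],[0.05,0,0,0,0.068],[0.05,0,0,0,0.068],[0.05,0,0,0,0],[0.05,0,0,0,0]]]'
cat >> h.py <<'E'
from scipy.spatial.transform import Rotation as Ro
def go(x,y,z):
    from plant import sensors
    s=sensors.read_state();T=Ro.from_rotvec(s["orientation"]).as_matrix()
    print("pos",s["tool_pos"].round(4),"toolY deg",np.degrees(np.arctan2(T[1,1],T[0,1])).round(1),"z",T[:,2].round(4),"F",s["force"].round(2),"q6",s["q"][5].round(2))
    print("tool delta",(T.T@(np.array([x,y,z])-s["tool_pos"])).round(4))
E
python3 -c "
from h import *
go(.434,-.2,.112)"
```

```text
t: 1.7
tool_pos: [0.4344, -0.2023, 0.2323]
orientation: [-0.704, -3.062, -0.0]
force: [0.8, 0.3, 1.1]
opening: 0.0501
gripper_force: 0.0
t: 3.1
tool_pos: [0.4344, -0.2001, 0.2324]
orientation: [-2.768, -1.484, 0.0]
force: [0.7, 0.8, 0.3]
opening: 0.0503
gripper_force: 0.0
pos [ 0.4344 -0.2001  0.2324] toolY deg -33.6 z [-5.e-04  3.e-04 -1.e+00] F [0.72 0.84 0.29] q6 0.05
tool delta [-1.000e-04 -3.000e-04  1.204e-01]
```

In the tool's units: 0.03 m is 0.6, 0.02 m is 0.4.

```bash
python3 -m inch '[[[0.05,0,0,0.6,0],[0.05,0,0,0.6,0],[0.05,0,0,0.4,0],[0.05,0,0,0.4,0],[0.05,0,0,0.4,0],[0.05,0,0,0,0],[0.05,0,0,0,0]]]'
python3 -c "
from plant import read_camera
import numpy as np,cv2
a=read_camera('scene')['image'][200:345,320:470];b=read_camera('top')['image'][200:345,360:510]
cv2.imwrite('pics/pre.png',cv2.resize(np.hstack([a,b]),None,fx=2.6,fy=2.6,interpolation=2)[:,:,::-1])"
```

```text
t: 3.8
tool_pos: [0.4344, -0.2001, 0.1128]
orientation: [-2.77, -1.481, 0.001]
force: [-0.2, -1.0, 0.3]
opening: 0.0502
gripper_force: 0.0
```

View pics/pre.png

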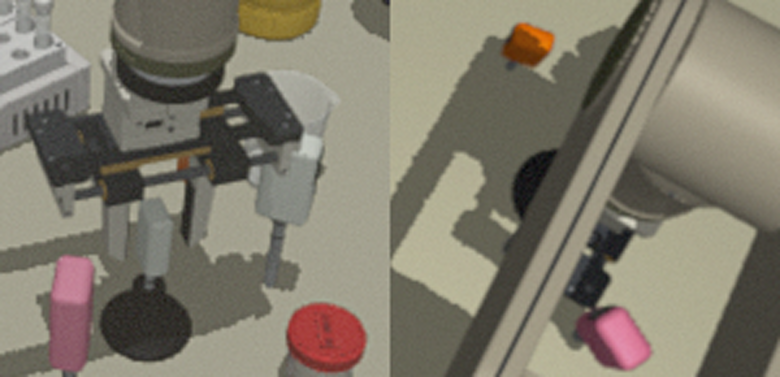

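The head (crop pixel 155,235) sits between the two fingers, and nothing is touching, so I'll close.

```bash
python3 -m inch '[[[0.0,0,0,0,0],[0.0,0,0,0,0],[0.0,0,0,0,0],[0.0,0,0,0,0],[0.0,0,0,0,0],[0.0,0,0,0,0],[0.0,0,0,0,0]]]' 40
python3 -c "
from h import *
go(.434,-.2,.212)"
```

```text
t: 4.6
tool_pos: [0.4347, -0.2003, 0.1128]
orientation: [2.772, 1.478, 0.0]
force: [-0.8, 0.1, 1.8]
opening: 0.0196
gripper_force: 40.0
pos [ 0.4347 -0.2003  0.1128] toolY deg -33.9 z [ 2.e-04 -2.e-04 -1.e+00] F [-0.76  0.11  1.84] q6 0.05
tool delta [-0.0001 -0.0007 -0.0992]
```

In the tool's units: -0.02 m is -0.4, -0.015 m is -0.3.

```bash
python3 -m inch '[[[0.0,0,0,-0.1,0],[0.0,0,0,-0.2,0],[0.0,0,0,-0.3,0],[0.0,0,0,-0.4,0],[0.0,0,0,-0.4,0],[0.0,0,0,-0.4,0],[0.0,0,0,-0.4,0],[0.0,0,0,0,0]]]'
python3 -m inch '[[[0.0,0,0,0,0.0578],[0.0,0,0,0,0.0578],[0.0,0,0,0,0.0578],[0.0,0,0,0,0.0578],[0.0,0,0,0,0.0578],[0.0,0,0,0,0.0578],[0.0,0,0,0,0.0578],[0.0,0,0,0,0.0578],[0.0,0,0,0,0.0578],[0.0,0,0,0,0.0578],[0.0,0,0,0,0],[0.0,0,0,0,0]]]'
python3 -c "
from h import *
go(.544,.0705,.223)"
```

```text
t: 5.4
tool_pos: [0.4362, -0.2012, 0.2272]
orientation: [2.767, 1.476, 0.005]
force: [1.2, 0.4, -0.5]
opening: 0.0199
gripper_force: 40.0
t: 6.6
tool_pos: [0.4343, -0.2001, 0.2223]
orientation: [-3.121, 0.355, 0.001]
force: [-0.4, -0.4, -0.4]
opening: 0.02
gripper_force: 40.0
pos [ 0.4343 -0.2001  0.2223] toolY deg -103.0 z [-6.e-04  3.e-04 -1.e+00] F [-0.37 -0.39 -0.39] q6 1.26
tool delta [ 0.0461 -0.2883 -0.0007]
```

In the tool's units: -0.0412 m is -0.824, 0.0066 m is 0.132.

```bash
python3 -m inch '[[[0.0,0.132,-0.824,0,0],[0.0,0.132,-0.824,0,0],[0.0,0.132,-0.824,0,0],[0.0,0.132,-0.824,0,0],[0.0,0.132,-0.824,0,0],[0.0,0.132,-0.824,0,0],[0.0,0.132,-0.824,0,0],[0.0,0,0,0,0],[0.0,0,0,0,0],[0.0,0,0,0,0],[0.0,0,0,0,0]]]'
python3 - <<'E'
from h import *
from plant import read_camera
go(.544,.0705,.223)
A=[]
for n in("scene","top"):
    c=read_camera(n);np.savez(f"pics/{n}1.npz",**c)
    x,y=(255,130) if n=="scene" else (240,150)
    A.append(cv2.resize(c["image"][y:y+130,x:x+100],None,fx=4,fy=4,interpolation=2))
cv2.imwrite("pics/hover.png",np.hstack(A)[:,:,::-1])
E
```

```text
t: 7.7
tool_pos: [0.5451, 0.0689, 0.2226]
orientation: [3.12, -0.362, -0.0]
force: [0.2, 0.5, -0.7]
opening: 0.0199
gripper_force: 40.0
pos [0.5451 0.0689 0.2226] toolY deg -103.2 z [-1.e-04 -3.e-04 -1.e+00] F [ 0.17  0.47 -0.75] q6 1.83
tool delta [-0.0015 -0.0013 -0.0004]
```

View pics/hover.png

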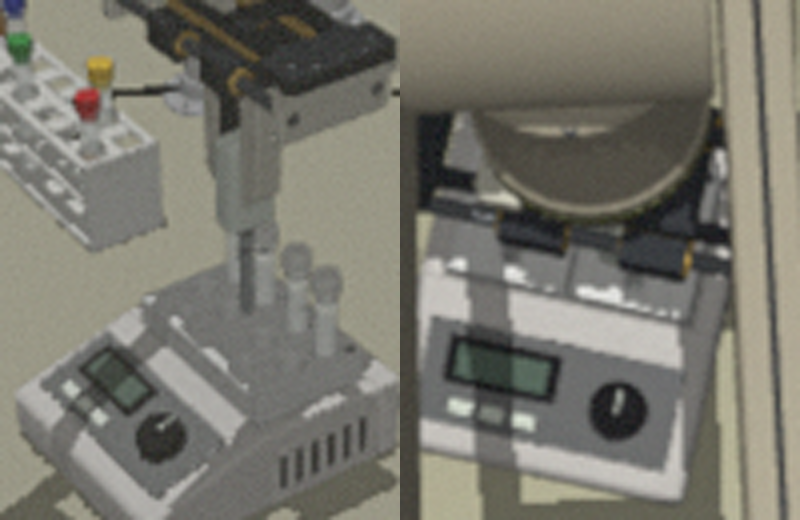

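```bash
python3 - <<'E'
from h import *
a=load("scene0");c=load("scene1")
print("pred tip",proj(c,[.5451,.0689,.1218]),"ring",proj(c,[.5451,.0689,.1678]),"headbottom",proj(c,[.5451,.0689,.1858]))
g=cv2.cvtColor(c["image"],cv2.COLOR_RGB2GRAY)
print(g[186:214,306:328])
for s in("L","R"):
    X={"L":[.5586,.1343,.083],"R":[.5435,.0711,.083]}[s];print(s,proj(a,X))
crop=a["image"][190:240,275:335]
cv2.imwrite("pics/wells.png",cv2.resize(crop,None,fx=12,fy=12,interpolation=cv2.INTER_CUBIC)[:,:,::-1])
E
```

```text
pred tip (np.float64(315.10441224553307), np.float64(208.25816973101274)) ring (np.float64(314.77666980345293), np.float64(192.43330462065407)) headbottom (np.float64(314.64393414190556), np.float64(186.02423557854328))
[[152 154 152 140 118 113 117 120 120 120 117 115 106 108 113 118 114 114
  133 153 150 149]
 [149 152 149 151 138 118 115 122 114 107  95  88  96 118 116 109 118 120
  127 150 151 146]
 [150 151 150 150 148 133 128 126 101  85  71  72  95 119 118 119 118 116
  120 152 150 150]
 [149 149 149 151 147 137 135 138 121  83  83  87 101 117 119 122 118 110
  124 149 152 150]
 [151 151 147 149 146 142 138 141 119  89  90  90 102 119 121 118 118 116
  123 147 148 139]
 [151 150 152 148 150 137 138 136 117  86  89  90 113 130 117 120 119 126
  131 144 132 119]
 [153 150 150 149 147 140 136 135 110  76  71  81 100 115 101  96 116 124
  137 138 116 115]
 [151 153 149 150 146 137 133 140 115  77  77  89 119 129 124 124 134 134
  138 120 117 116]
 [149 147 152 153 148 136 136 134 108  82  90  89 114 149 156 154 145 144
  135 120 111 118]
 [149 153 151 152 138 131 133 136 126  87  
[... 1155 characters left out ...]
3 118 128]
 [116 107 113 105 111 115 121 117 115 105  99  96 112 117 113 115 115 118
  116 114 116 132]
 [116 116 114 110 109 117 120 117 112 111 111 114 115 116 111 114 114 115
  115 113 116 131]
 [115 113 114 113 112 116 113 114 112 117 118 116 115 113 115 114 111 112
  117 111 116 126]
 [114 111 112 112 115 114 114 116 116 111 113 112 112 118 115 116 117 118
  112 111 116 128]
 [111 110 111 115 114 115 114 113 114 115 112 115 118 121 124 124 119 116
  115 112 116 128]
 [114 114 111 113 114 111 116 118 115 117 112 113 114 117 123 122 117 118
  116 116 114 116]]
L (np.float64(299.6327085545082), np.float64(208.07399291083368))
R (np.float64(314.2604811922381), np.float64(220.9640538893062))
```

View pics/wells.png

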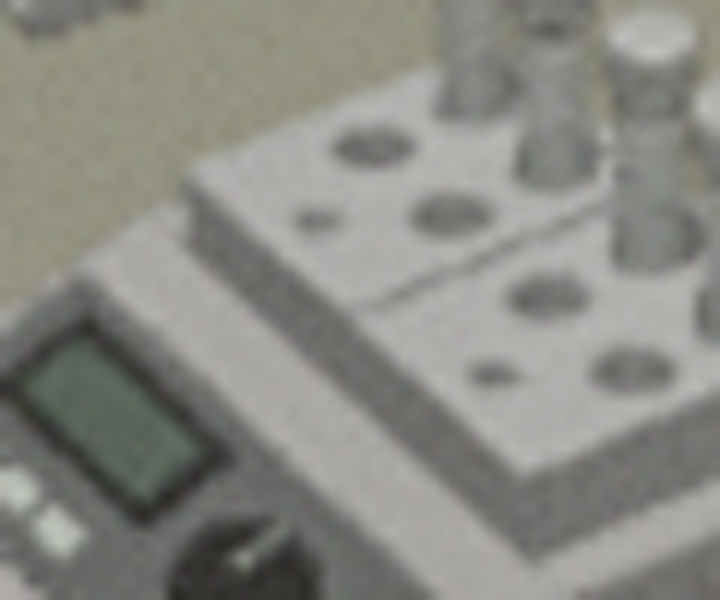

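The crop shows the right well at scene pixel (315.8,220.7) and the left at (301.0,207.8). The stem sits about 1.1 px right of its predicted column, so I'll take that bias out of the well estimates.

```bash
python3 - <<'E'
from h import *
a=load("scene0");c=load("scene1")
G=lambda c:cv2.cvtColor(c["image"],cv2.COLOR_RGB2GRAY).astype(float)
g=G(a)
for k,(u,v) in dict(L=(301,208),R=(316,221)).items():
    p=g[v-4:v+5,u-5:u+6];w=np.clip(np.median(p)-12-p,0,None);yy,xx=np.mgrid[v-4:v+5,u-5:u+6]
    m=((w*xx).sum()/w.sum(),(w*yy).sum()/w.sum());print(k,m,[cast(a,m[0]-b,m[1],.083).round(4) for b in(0,1.1)])
# stem centre by rows, in well-lit rows
h=G(c)
for r in range(195,207):
    p=h[r,312:321];bg=np.interp(np.arange(9),[0,8],[p[1],p[-3]]);w=np.clip(bg-p-8,0,None);print(r,round(312+(w*np.arange(9)).sum()/w.sum(),2),end="; ")
go(.5435,.0711,.19)
E
```

```text
L (np.float64(298.3562992125984), np.float64(210.11417322834646)) [array([0.5503, 0.1309, 0.083 ]), array([0.5485, 0.133 , 0.083 ])]
R (np.float64(313.5907335907336), np.float64(222.6042471042471)) [array([0.5376, 0.068 , 0.083 ]), array([0.5359, 0.07  , 0.083 ])]
195 315.87; 196 315.88; 197 315.82; 198 315.73; 199 315.8; 200 315.81; 201 315.81; 202 315.94; 203 315.89; 204 315.74; 205 315.99; 206 315.91; pos [0.5452 0.069  0.2228] toolY deg -103.3 z [ 2.e-04 -1.e-04 -1.e+00] F [-0.79  1.28 -1.49] q6 1.83
tool delta [-0.0022 -0.0017  0.0328]
```

```bash
python3 - <<'E'
from h import *
a=load("scene0");g=cv2.cvtColor(a["image"],cv2.COLOR_RGB2GRAY).astype(float)
for k,(u,v) in dict(L=(301,208),R=(316,221)).items():
    p=g[v-3:v+4,u-5:u+6];yy,xx=np.mgrid[v-3:v+4,u-5:u+6]
    w=np.clip(np.percentile(p,60)-10-p,0,None);w[np.hypot((xx-u)/3.5,(yy-v)/2.6)>1]=0
    print(p.astype(int));m=((w*xx).sum()/w.sum(),(w*yy).sum()/w.sum());print(k,m,cast(a,m[0]-.9,m[1],.083).round(4))
    print("rel. to tip",)
b=load("top0");g=cv2.cvtColor(b["image"],cv2.COLOR_RGB2GRAY).astype(float)
for k,(u,v) in dict(L=(267,213),R=(298,219)).items(): print(k,g[v-4:v+5,u-5:u+6].astype(int))
E
```

```text
[[173 172 173 175 173 174 174 172 177 179 178]
 [173 176 174 172 172 174 174 174 173 178 175]
 [175 172 172 162 148 148 154 160 176 174 174]
 [176 174 171 151 119 125 129 153 169 173 173]
 [160 176 177 167 149 149 157 166 175 175 174]
 [128 150 174 175 168 167 171 177 176 173 174]
 [111 117 154 174 178 174 174 173 172 171 172]]
L (np.float64(300.89473684210526), np.float64(207.9517543859649)) [0.5596 0.134  0.083 ]
rel. to tip
[[171 172 172 176 176 177 175 175 176 176 178]
 [174 173 174 172 170 170 174 177 176 178 173]
 [173 174 167 147 135 135 149 170 178 174 174]
 [179 175 167 134 112 116 127 152 169 172 176]
 [169 177 175 162 151 155 161 171 172 175 176]
 [130 161 176 172 169 173 173 176 174 172 172]
 [108 130 160 173 174 172 176 174 173 172 174]]
R (np.float64(315.6182432432432), np.float64(220.78716216216216)) [0.5447 0.0707 0.083 ]
rel. to tip
L [[213 214 209 211 213 215 216 216 213 209 211]
 [214 213 211 206 200 192 195 205 209 211 211]
 [213 208 206 189 150 128 129 163 199 210 214]
 [213 211 200 159 105  88  91 122 175 205 211]
 [212 211 196 143  87  87  90 113 166 200 211]
 [213 211 200 155  97  90 101 133 186 212 215]
 [211 207 212 189 154 136 141 171 201 213 214]
 [212 211 213 215 209 199 194 198 209 213 214]
 [211 212 215 216 215 217 211 211 210 212 215]]
R [[215 215 212 216 215 216 217 215 215 212 213]
 [215 215 214 215 215 216 217 217 214 214 214]
 [216 214 212 201 190 187 188 204 210 213 215]
 [215 213 199 153 121 115 112 160 204 213 216]
 [217 209 185 130  90  93  92 133 193 212 214]
 [213 210 183 135 114 125 118 122 183 215 215]
 [213 215 203 163 148 175 158 152 194 213 218]
 [214 213 217 188 182 188 175 188 209 215 216]
 [214 216 218 215 212 208 209 211 211 215 216]]
```

In the tool's units: 0.01 m is 0.2, -0.0014 m is -0.028.

```bash
python3 -m inch '[[[0.0,-0.02,-0.028,0.2,0],[0.0,0,0,0.2,0],[0.0,0,0,0.14,0],[0.0,0,0,0.1,0],[0.0,0,0,0,0],[0.0,0,0,0,0],[0.0,0,0,0,0]]]'
python3 - <<'E'
from h import *
from plant import read_camera
go(.5445,.0706,.1838)
A=[]
c=read_camera("scene");np.savez("pics/scene2.npz",**c)
cv2.imwrite("pics/touch.png",cv2.resize(c["image"][175:240,285:345],None,fx=9,fy=9,interpolation=2)[:,:,::-1])
E
```

```text
t: 8.5
tool_pos: [0.545, 0.0717, 0.1911]
orientation: [-3.121, 0.361, -0.001]
force: [-0.5, -0.3, -1.4]
opening: 0.0194
gripper_force: 40.0
pos [0.545  0.0717 0.1911] toolY deg -103.2 z [ 8.e-04 -0.e+00 -1.e+00] F [-0.54 -0.33 -1.38] q6 1.84
tool delta [-0.0003  0.0012  0.0073]
```

View pics/touch.png

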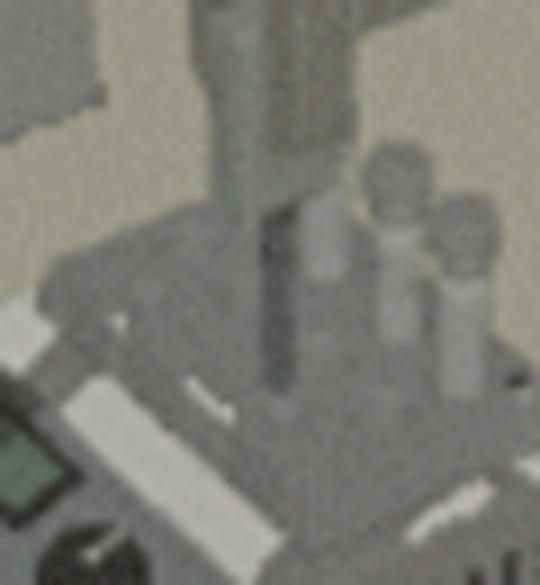

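The tip is at about (315.6,217.6), some 7 mm above the well mouth and in line with it. I'll go down gently and watch the force.

In the tool's units: 0.001 m is 0.02, 0.0005 m is 0.01.

```bash
python3 -m inch '[[[0.0,0,0.01,0.02,0],[0.0,0,0.01,0.02,0],[0.0,0,0,0.02,0],[0.0,0,0,0.02,0],[0.0,0,0,0.02,0],[0.0,0,0,0.02,0],[0.0,0,0,0.02,0],[0.0,0,0,0.02,0],[0.0,0,0,0.02,0],[0.0,0,0,0,0]]]'; python3 -c "
from h import *
go(.5445,.0706,.1838)"
```

```text
t: 9.55
tool_pos: [0.5444, 0.0706, 0.1815]
orientation: [3.121, -0.361, -0.0]
force: [-0.1, -0.8, -1.1]
opening: 0.0199
gripper_force: 40.0
pos [0.5444 0.0706 0.1815] toolY deg -103.2 z [-3.e-04 -1.e-04 -1.e+00] F [-0.08 -0.79 -1.06] q6 1.84
tool delta [ 0.0001 -0.     -0.0023]
```

In the tool's units: 0.001 m is 0.02.

```bash
python3 -m inch '[[[0.0,0,0,0.02,0],[0.0,0,0,0.02,0],[0.0,0,0,0.02,0],[0.0,0,0,0.02,0],[0.0,0,0,0.02,0],[0.0,0,0,0.02,0],[0.0,0,0,0.02,0],[0.0,0,0,0.02,0]]]'
python3 -m inch '[[[0.0,0,0,0.02,0],[0.0,0,0,0.02,0],[0.0,0,0,0.02,0],[0.0,0,0,0.02,0],[0.0,0,0,0.02,0],[0.0,0,0,0.02,0]]]';python3 -m inch '[[[0.0,0,0,0.02,0],[0.0,0,0,0.02,0],[0.0,0,0,0.02,0],[0.0,0,0,0.02,0],[0.0,0,0,0.02,0],[0.0,0,0,0.02,0]]]'
```

```text
t: 10.35
tool_pos: [0.5444, 0.0705, 0.1735]
orientation: [3.12, -0.361, -0.0]
force: [-2.8, -2.4, 1.2]
opening: 0.0199
gripper_force: 40.0
t: 10.95
tool_pos: [0.5444, 0.0704, 0.1676]
orientation: [3.12, -0.361, -0.0]
force: [-3.3, -4.3, 3.1]
opening: 0.0199
gripper_force: 40.0
t: 11.55
tool_pos: [0.5445, 0.0704, 0.1618]
orientation: [3.12, -0.361, 0.0]
force: [-3.4, -4.9, 5.7]
opening: 0.0196
gripper_force: 40.0
```

In the tool's units: 0.001 m is 0.02, 0.0005 m is 0.01.

```bash
python3 -m inch '[[[0.0,-0.004,0.01,0.02,0],[0.0,0,0,0.02,0],[0.0,0,0,0.02,0],[0.0,0,0,0.02,0],[0.0,0,0,0,0]]]'
python3 -m inch '[[[0.0,0,0,0.02,0],[0.0,0,0,0.02,0],[0.0,0,0,0.02,0]]]'
```

```text
t: 12.05
tool_pos: [0.5442, 0.0703, 0.1572]
orientation: [-3.121, 0.361, -0.0]
force: [0.6, -3.4, -1.0]
opening: 0.0196
gripper_force: 40.0
t: 12.35
tool_pos: [0.5442, 0.0703, 0.1546]
orientation: [-3.121, 0.361, -0.0]
force: [-1.5, -3.1, 2.0]
opening: 0.0195
gripper_force: 40.0
```

In the tool's units: 0.001 m is 0.02.

```bash
python3 -m inch '[[[0.0,0,0,0.02,0],[0.0,0,0,0.02,0]]]'
```

```text
t: 12.55
tool_pos: [0.5444, 0.0703, 0.1532]
orientation: [-3.121, 0.361, -0.001]
force: [-3.8, -3.3, 11.6]
opening: 0.0196
gripper_force: 40.0
```

In the tool's units: 0.001 m is 0.02.

```bash
python3 -m inch '[[[0.0,0,0,0.02,0],[0.0,0,0,0.02,0]]]'
```

```text
t: 12.75
tool_pos: [0.5449, 0.0703, 0.153]
orientation: [-3.121, 0.361, -0.003]
force: [-7.3, -3.6, 20.3]
opening: 0.0201
gripper_force: 40.0
```

In the tool's units: -0.002 m is -0.04.

```bash
python3 -m inch '[[[0.0,0,0,-0.04,0],[0.0,0,0,0,0]]]'
python3 - <<'E'
from h import *
from plant import read_camera
go(.5445,.0706,.1838)
c=read_camera("scene");np.savez("pics/scene3.npz",**c)
for z in(.1163,.0983,.083): print(z,np.round(proj(c,[.5445,.0704,z]),1))
g=cv2.cvtColor(c["image"],cv2.COLOR_RGB2GRAY);print(np.c_[np.arange(203,226),g[203:226,311:322]])
E
```

```text
t: 12.95
tool_pos: [0.5446, 0.0703, 0.1533]
orientation: [-3.121, 0.361, -0.002]
force: [-2.2, -2.1, 7.3]
opening: 0.0197
gripper_force: 40.0
pos [0.5446 0.0703 0.1533] toolY deg -103.2 z [ 1.2e-03  1.0e-04 -1.0e+00] F [-2.22 -2.13  7.32] q6 1.84
tool delta [-0.0001 -0.0003 -0.0305]
0.1163 [314.5 210. ]
0.0983 [314.6 215.9]
0.083 [314.7 220.9]
[[203 115 118 122 117 109 107 107 108 106 108 109]
 [204 113 120 120 119 106 104 100 110 102 108 113]
 [205 113 116 122 116 113  97  99 107 115 113 114]
 [206 113 119 121 120 113 112 108 113 118 113 115]
 [207 112 121 118 116 116 113 115 113 115 115 116]
 [208 114 119 118 119 118 117 118 120 117 116 118]
 [209 112 117 124 121 118 117 115 114 115 109 110]
 [210 112 118 121 119 119 119 113 101 105 112 109]
 [211 109 119 121 118 110  89  82  91 112 117 114]
 [212 109 108 112  96  83  70  81 115 123 124 122]
 [213 113 115 107  89  80  85  96 115 120 121 123]
 [214 112 113 112  97  90  90  96 112 117 122 118]
 [215 113 116 110  97  87  85  88 113 117 121 117]
 [216 114 109 108  98  72  68  80 111 117 118 114]
 [217 111 116 108  94  83  85  88 117 112 112 116]
 [218 113 114 113 101  85  89  97 114 113 116 117]
 [219 114 112 110 101  82  89  98 117 115 115 115]
 [220 110 111 113 101  86  84  94 110 119 111 112]
 [221 110 117 110  93  83  86  86 110 113 115 114]
 [222 113 118 115 105 104 103 106 112 113 117 114]
 [223 109 107 112 112 111 115 115 116 112 115 113]
 [224 104 109 113 113 114 115 112 113 113 112 113]
 [225 102 107 106 111 117 112 114 111 113 111 115]]
```

The ring shows at row 216 and the block face at about row 221.5. That puts it about 15 mm above the face at 31 mm depth, so the right well is the jammed one. I'll draw out and use the left.

In the tool's units: -0.007 m is -0.14, -0.005 m is -0.1.

```bash
python3 -m inch '[[[0.0,0,0,-0.04,0],[0.0,0,0,-0.04,0],[0.0,0,0,-0.06,0],[0.0,0,0,-0.06,0],[0.0,0,0,-0.08,0],[0.0,0,0,-0.08,0],[0.0,0,0,-0.08,0],[0.0,0,0,-0.08,0],[0.0,0,0,-0.1,0],[0.0,0,0,-0.1,0],[0.0,0,0,-0.1,0],[0.0,0,0,-0.14,0],[0.0,0,0,0,0],[0.0,0,0,0,0],[0.0,0,0,0,0]]]'; python3 -c "
from h import *
go(.5593,.1335,.195)"
```

```text
t: 14.5
tool_pos: [0.544, 0.0702, 0.2003]
orientation: [3.121, -0.361, -0.001]
force: [-0.2, 0.5, -1.0]
opening: 0.0198
gripper_force: 40.0
pos [0.544  0.0702 0.2003] toolY deg -103.2 z [-4.e-04  0.e+00 -1.e+00] F [-0.22  0.53 -1.  ] q6 1.84
tool delta [ 0.0005 -0.0651  0.0053]
```

In the tool's units: -0.02 m is -0.4, -0.015 m is -0.3.

```bash
python3 -m inch '[[[0.0,0,-0.3,0,0],[0.0,0,-0.4,0,0],[0.0,0.01,-0.4,0,0],[0.0,0,-0.2,0,0],[0.0,0,0,0.06,0],[0.0,0,0,0.06,0],[0.0,0,0,0,0],[0.0,0,0,0,0],[0.0,0,0,0,0]]]'
python3 - <<'E'
from h import *
from plant import read_camera,sensors
go(.5593,.1335,.1838)
c=read_camera("scene");np.savez("pics/scene4.npz",**c)
p=sensors.read_state()["tool_pos"];print("pred tip",np.round(proj(c,p-[0,0,.1008]),1),"pred at mouth under TCP",np.round(proj(c,[p[0],p[1],.083]),1),"well meas 300.9 208.0")
g=cv2.cvtColor(c["image"],cv2.COLOR_RGB2GRAY);print(np.c_[np.arange(190,212),g[190:212,295:308]])
E
```

```text
t: 15.4
tool_pos: [0.5595, 0.1328, 0.1948]
orientation: [3.121, -0.362, 0.0]
force: [-0.8, 0.2, -0.4]
opening: 0.0198
gripper_force: 40.0
pos [0.5595 0.1328 0.1948] toolY deg -103.2 z [ 2.e-04 -0.e+00 -1.e+00] F [-0.77  0.19 -0.43] q6 1.95
tool delta [-0.0004 -0.0006  0.011 ]
pred tip [300.1 204.6] pred at mouth under TCP [300.3 208.1] well meas 300.9 208.0
[[190 147 153 152 147 104  73  81 118 154 152 150 151 150]
 [191 152 148 152 145 111  82  87 113 150 148 150 146 151]
 [192 149 148 150 142 104  85  86 116 151 152 150 150 148]
 [193 149 150 150 143 108  82  84 106 153 153 150 151 151]
 [194 148 152 149 149 121  87  87 108 150 150 148 149 152]
 [195 151 149 151 148 126  88  83 109 151 154 150 152 152]
 [196 149 153 152 148 121  84  87 108 155 149 149 148 149]
 [197 151 146 151 145 119  85  86 109 158 149 139 131 124]
 [198 149 151 152 146 125  88  83 103 137 127 118 113 113]
 [199 149 150 152 148 119  88  83  94 118 112 121 117 118]
 [200 153 148 149 135 115  85  90  92 110 119 127 119 120]
 [201 148 134 124 118 111  83  89  92  97 117 120 121 122]
 [202 126 113 114 111 108  83  86  87  99 115 118 120 115]
 [203 109 115 114 112 107  89  87  84 101 120 117 120 118]
 [204 110 106 115 114 111  92  88 102 111 114 114 114 112]
 [205 110 111 115 111 117 110 109 114 117 115 116 116 115]
 [206 119 114 109 112 112 116 118 113 115 114 115 115 114]
 [207 162 120 110 110 114 117 121 120 115 111 114 114 116]
 [208 164 160 115 113 107 116 121 115 110 113 115 114 110]
 [209 133 134 114 111 113 109 119 115 109 112 114 112 114]
 [210 112 110 109 116 114 114 117 114 114 112 118 115 113]
 [211 117 111 104 107 111 110 118 120 111 113 116 113 113]]
```

In the tool's units: 0.003 m is 0.06, 0.002 m is 0.04.

```bash
python3 -m inch '[[[0.0,0,-0.01,0.06,0],[0.0,0,0,0.06,0],[0.0,0,0,0.04,0],[0.0,0,0,0.02,0],[0.0,0,0,0.02,0],[0.0,0,0,0.02,0],[0.0,0,0,0.02,0],[0.0,0,0,0.02,0],[0.0,0,0,0.02,0],[0.0,0,0,0,0]]]'
```

```text
t: 16.45
tool_pos: [0.5595, 0.1338, 0.1805]
orientation: [3.121, -0.361, -0.0]
force: [-0.1, -0.7, -1.9]
opening: 0.0201
gripper_force: 40.0
```

In the mouth with no contact force; continuing.

In the tool's units: 0.001 m is 0.02.

```bash
python3 -m inch '[[[0.0,0,0,0.02,0],[0.0,0,0,0.02,0],[0.0,0,0,0.02,0],[0.0,0,0,0.02,0],[0.0,0,0,0.02,0],[0.0,0,0,0.02,0],[0.0,0,0,0.02,0],[0.0,0,0,0.02,0]]]'
```

```text
t: 17.25
tool_pos: [0.5596, 0.1338, 0.1726]
orientation: [3.121, -0.361, -0.0]
force: [-1.5, -2.1, 0.5]
opening: 0.0197
gripper_force: 40.0
```

In the tool's units: 0.001 m is 0.02.

```bash
python3 -m inch '[[[0.0,0,0,0.02,0],[0.0,0,0,0.02,0],[0.0,0,0,0.02,0],[0.0,0,0,0.02,0],[0.0,0,0,0.02,0],[0.0,0,0,0.02,0],[0.0,0,0,0.02,0],[0.0,0,0,0.02,0]]]'
```

```text
t: 18.05
tool_pos: [0.5596, 0.1338, 0.1646]
orientation: [3.121, -0.361, -0.0]
force: [-1.9, -2.6, 1.6]
opening: 0.0197
gripper_force: 40.0
```

In the tool's units: 0.001 m is 0.02, 0.0003 m is 0.006.

```bash
python3 -m inch '[[[0.0,0,0.006,0.02,0],[0.0,0,0,0.02,0],[0.0,0,0,0.02,0],[0.0,0,0,0.02,0],[0.0,0,0,0.02,0],[0.0,0,0,0.02,0],[0.0,0,0,0.02,0],[0.0,0,0,0.02,0]]]'
```

```text
t: 18.85
tool_pos: [0.5595, 0.1336, 0.1565]
orientation: [-3.121, 0.361, 0.0]
force: [-1.9, -2.7, 1.7]
opening: 0.02
gripper_force: 40.0
```

In the tool's units: 0.001 m is 0.02.

```bash
python3 -m inch '[[[0.0,0,0,0.02,0],[0.0,0,0,0.02,0],[0.0,0,0,0.02,0],[0.0,0,0,0.02,0]]]'; python3 -m inch '[[[0.0,0,0,0.02,0],[0.0,0,0,0.02,0],[0.0,0,0,0.02,0],[0.0,0,0,0.02,0]]]'
```

```text
t: 19.25
tool_pos: [0.5595, 0.1336, 0.1526]
orientation: [-3.121, 0.361, 0.0]
force: [-1.4, -2.9, 1.8]
opening: 0.0198
gripper_force: 40.0
t: 19.65
tool_pos: [0.5595, 0.1336, 0.1485]
orientation: [-3.121, 0.361, 0.0]
force: [-2.1, -3.1, 2.5]
opening: 0.0199
gripper_force: 40.0
```

In the tool's units: 0.001 m is 0.02.

```bash
python3 -m inch '[[[0.0,0,0,0.02,0],[0.0,0,0,0.02,0],[0.0,0,0,0.02,0],[0.0,0,0,0.02,0],[0.0,0,0,0.02,0],[0.0,0,0,0.02,0],[0.0,0,0,0.02,0]]]'
```

```text
t: 20.35
tool_pos: [0.5596, 0.1336, 0.1416]
orientation: [-3.121, 0.361, -0.0]
force: [-1.7, -1.8, 0.8]
opening: 0.0197
gripper_force: 40.0
```

In the tool's units: 0.001 m is 0.02.

```bash
python3 -m inch '[[[0.0,0,0,0.02,0],[0.0,0,0,0.02,0],[0.0,0,0,0.02,0]]]'
```

```text
t: 20.65
tool_pos: [0.5595, 0.1335, 0.1385]
orientation: [3.121, -0.361, -0.0]
force: [-1.1, -2.1, 2.4]
opening: 0.0197
gripper_force: 40.0
```

In the tool's units: 0.001 m is 0.02.

```bash
python3 -m inch '[[[0.0,0,0,0.02,0],[0.0,0,0,0.02,0]]]'
```

```text
t: 20.85
tool_pos: [0.5595, 0.1336, 0.1366]
orientation: [-3.121, 0.361, -0.0]
force: [-1.2, -2.1, 1.9]
opening: 0.0198
gripper_force: 40.0
```

```bash
python3 -m inch '[[[0.0,0,0,0.02,0],[0.0,0,0,0.02,0]]]'
```

```text
t: 21.05
tool_pos: [0.5595, 0.1336, 0.1346]
orientation: [3.121, -0.361, -0.0]
force: [-1.4, -2.3, 0.8]
opening: 0.0197
gripper_force: 40.0
```

In the tool's units: 0.001 m is 0.02.

```bash
python3 -m inch '[[[0.0,0,0,0.02,0],[0.0,0,0,0.02,0]]]'
```

```text
t: 21.25
tool_pos: [0.5597, 0.1336, 0.1329]
orientation: [3.121, -0.361, 0.0]
force: [-4.0, -2.9, 9.1]
opening: 0.02
gripper_force: 40.0
```

In the tool's units: 0.001 m is 0.02.

```bash
python3 -m inch '[[[0.0,0,0,0.02,0]]]'
```

```text
t: 21.35
tool_pos: [0.5598, 0.1336, 0.1328]
orientation: [-3.121, 0.361, -0.001]
force: [-5.3, -3.5, 15.1]
opening: 0.0195
gripper_force: 40.0
```

In the tool's units: 0.001 m is 0.02.

```bash
python3 -m inch '[[[0.0,0,0,0.02,0]]]'
```

```text
t: 21.45
tool_pos: [0.56, 0.1336, 0.1327]
orientation: [-3.121, 0.361, -0.002]
force: [-9.1, -4.5, 20.7]
opening: 0.0198
gripper_force: 40.0
```

Bottomed at about 51 mm depth, so the ring is about 5 mm below the face. I'll relax the push, release with a small opening, and rise.

Careful with the scale: shifts go in shares of 50 mm and turns go in shares of 120 degrees. That gives: -0.001 m is -0.02.

```bash
python3 -m inch '[[[0.0,0,0,-0.02,0],[0.0,0,0,-0.02,0],[0.0,0,0,0,0]]]'; python3 -m inch '[[[0.022,0,0,0,0],[0.026,0,0,0,0],[0.034,0,0,0,0],[0.038,0,0,0,0],[0.038,0,0,0,0],[0.038,0,0,0,0]]]' 
python3 - <<'E'
from h import *
from plant import read_camera
go(.5595,.1335,.26)
c=read_camera("scene")
cv2.imwrite("pics/rel.png",cv2.resize(c["image"][130:240,250:350],None,fx=5.4,fy=5.4,interpolation=2)[:,:,::-1])
E
```

```text
t: 21.75
tool_pos: [0.5597, 0.1335, 0.133]
orientation: [-3.121, 0.361, -0.001]
force: [-2.0, -2.9, 5.5]
opening: 0.0201
gripper_force: 40.0
t: 22.35
tool_pos: [0.5595, 0.1336, 0.1325]
orientation: [-3.121, 0.361, 0.0]
force: [-0.2, 0.9, 0.1]
opening: 0.038
gripper_force: 0.0
pos [0.5595 0.1336 0.1325] toolY deg -103.2 z [-1.e-04  1.e-04 -1.e+00] F [-0.15  0.9   0.13] q6 1.95
tool delta [ 0.000e+00  1.000e-04 -1.275e-01]
```

View pics/rel.png

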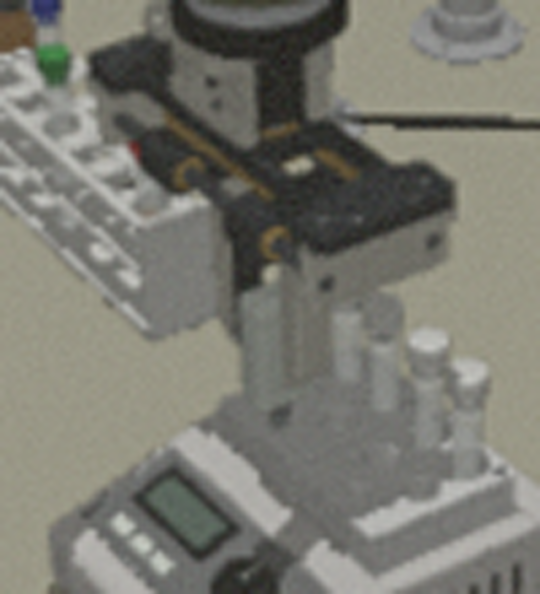

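Released: the head (crop 262,345) stands free between the fingers, low over the left block. I'll rise straight up and back off toward the robot.

In the tool's units: -0.04 m is -0.8, -0.03 m is -0.6.

```bash
python3 -m inch '[[[0.038,0,0,-0.2,0],[0.038,0,0,-0.4,0],[0.038,0,0,-0.6,0],[0.038,0,0,-0.6,0],[0.038,0,0,-0.6,0],[0.038,0,0,-0.6,0],[0.038,-0.6,0,0,0],[0.038,-0.8,0,0,0],[0.038,-0.8,0,0,0],[0.038,-0.8,0,0,0],[0.038,0,0,0,0],[0.038,0,0,0,0]]]'
python3 - <<'E'
from h import *
from plant import read_camera
A=[]
for n,x,y in(("scene",250,130),("top",225,130)):
    c=read_camera(n);np.savez(f"pics/{n}9.npz",**c);A.append(cv2.resize(c["image"][y:y+150,x:x+110],None,fx=3.6,fy=3.6,interpolation=2))
cv2.imwrite("pics/end.png",np.hstack(A)[:,:,::-1])
E
```

```text
t: 23.6
tool_pos: [0.4135, 0.1681, 0.2839]
orientation: [-3.12, 0.359, -0.004]
force: [0.7, -0.2, 0.4]
opening: 0.0379
gripper_force: 0.0
```

View pics/end.png

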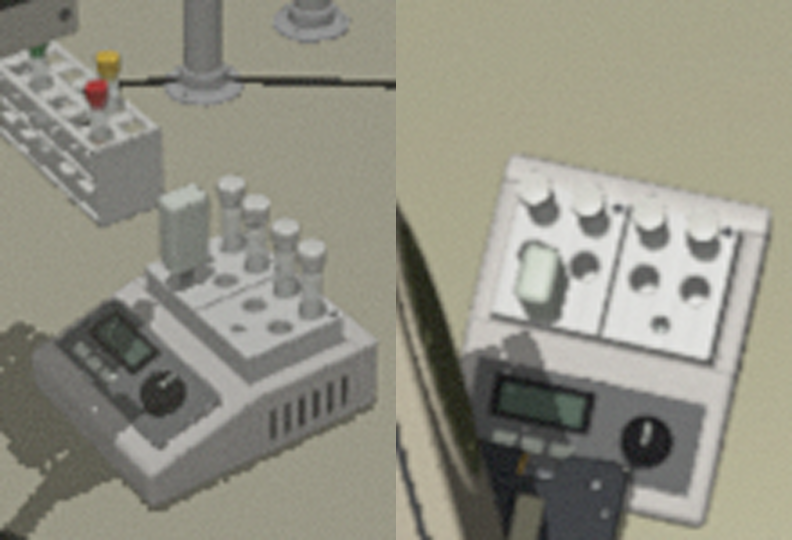

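The thermometer stands upright in the left well (scene crop 185,230), with the ring out of sight below the face. The robot is clear, so I'm handing in.

```bash
python3 -c "
from plant import robot
print(robot.close_job())"
```

```text
the job is handed in; nothing more can be done
None
```

The right well was jammed (it stopped at about 31 mm with the ring about 15 mm above the block), so the thermometer now stands bottomed in the left well at about 51 mm, ring about 5 mm below the block's top, and the job is handed in.

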